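# Find the drop-box bay that still has room

## Task

The sample drop box has four identical swing flaps; three bays are packed full up to their flap and only one still has room. Press with the fingertips near the edge of one flap after another, without forcing those that are stopped, until you find the one that rocks; push that flap wide open towards its stop and leave it standing open. Do not pick up or shift the tube rack, the bottle or the label roll.

Things in the scene. Friction and masses are not known exactly. Their poses are not given: they have to be found in the camera images.
- dropbox: White sheet-steel drop box fixed to the desk, 140 (x) x 446 (y) x 150 mm high; origin at the centre of its underside, at desk level; x away from the robot, y along the row of bays, z up. Four identical steel flaps lie flush in its level top (z = 150 mm), at x = 0, y = +162, +54, -54, -162 mm (bays 1 to 4). Rims 14 mm wide before and behind the flaps, 10 mm between them, 2 mm gaps around them.
- flap_1 (a joint): Angle of flap 1, the leftmost bay (box +y end), rad: 0 level and closed, + as the robot-side edge goes down (far edge up), stops at +-1.1. Over cartons packed to the top (three of the bays, changing) it gives 2 to 3 mm at the edge, then stops hard, both ways. Over the bay with room it yields to 2 to 3 N, turns either way, and friction keeps it at any angle where it is left.
- flap_1_near (a point): Point on top of flap 1 (108 mm in x, 94 in y, 4 thick; see-saw pivot along y across its middle, 148 mm up), 36 mm from the pivot towards the robot, 18 mm inside the edge; moves with the flap. Its mirror point beyond the pivot serves as well. In the bay with room a finger pushed straight down here opens the flap about 1 rad at 40 mm depth; free depth 50 mm.
- flap_2 (a joint): Angle of flap 2, the second bay from +y, rad: 0 level and closed, + as the robot-side edge goes down (far edge up), stops at +-1.1. Over cartons packed to the top (three of the bays, changing) it gives 2 to 3 mm at the edge, then stops hard, both ways. Over the bay with room it yields to 2 to 3 N, turns either way, and friction keeps it at any angle where it is left.
- flap_2_near (a point): Point on top of flap 2 (108 mm in x, 94 in y, 4 thick; see-saw pivot along y across its middle, 148 mm up), 36 mm from the pivot towards the robot, 18 mm inside the edge; moves with the flap. Its mirror point beyond the pivot serves as well. In the bay with room a finger pushed straight down here opens the flap about 1 rad at 40 mm depth; free depth 50 mm.
- flap_3 (a joint): Angle of flap 3, the third bay from +y, rad: 0 level and closed, + as the robot-side edge goes down (far edge up), stops at +-1.1. Over cartons packed to the top (three of the bays, changing) it gives 2 to 3 mm at the edge, then stops hard, both ways. Over the bay with room it yields to 2 to 3 N, turns either way, and friction keeps it at any angle where it is left.
- flap_3_near (a point): Point on top of flap 3 (108 mm in x, 94 in y, 4 thick; see-saw pivot along y across its middle, 148 mm up), 36 mm from the pivot towards the robot, 18 mm inside the edge; moves with the flap. Its mirror point beyond the pivot serves as well. In the bay with room a finger pushed straight down here opens the flap about 1 rad at 40 mm depth; free depth 50 mm.
- flap_4 (a joint): Angle of flap 4, the bay at the box's -y end, rad: 0 level and closed, + as the robot-side edge goes down (far edge up), stops at +-1.1. Over cartons packed to the top (three of the bays, changing) it gives 2 to 3 mm at the edge, then stops hard, both ways. Over the bay with room it yields to 2 to 3 N, turns either way, and friction keeps it at any angle where it is left.
- flap_4_near (a point): Point on top of flap 4 (108 mm in x, 94 in y, 4 thick; see-saw pivot along y across its middle, 148 mm up), 36 mm from the pivot towards the robot, 18 mm inside the edge; moves with the flap. Its mirror point beyond the pivot serves as well. In the bay with room a finger pushed straight down here opens the flap about 1 rad at 40 mm depth; free depth 50 mm.
- tube_rack: Loose white foam block 122 (x) x 100 (y) x 30 mm with red-capped sample tubes standing in it, 101 mm high in all, beside the drop box's +y end; origin at the centre of its underside. Leave alone.
- drink_bottle: Loose amber drink bottle, 64 mm across, 205 mm tall, standing beside the drop box's -y end; origin at the centre of its underside. Leave alone.
- label_roll: Loose roll of paper labels standing on end, 62 mm across, 44 mm high, on the robot's side of the drop box; origin at the centre of its underside. Leave alone.

How it is judged:
By the outcome, as a careful person would: the job done as asked, in the order asked, and still so for the second after the job is handed in, with the robot touching nothing.
It also fails if it takes over 46 s, if anything falls off the work surface, if the arm or the gripper's body presses on something with over 40 N, if the wrist force passes 120 N, or if a joint passes its speed limit or range.

## Robot

A 7-joint arm with a two-finger parallel gripper is mounted at the origin on the work surface. World frame = base frame: x ahead of the robot, y to its left, z up, the work surface at z = 0. Lengths are in m, angles in rad, forces in N, time in s.
With the tool pointing down it reaches from about 0.35 to 0.9 m from the base axis. Payload 7.2 kg.
Tool frame: the origin (TCP) lies at the very end of the fingers, on their centre line; the grasp point (between the pads) lies 19 mm behind it; z points along the fingers, x is the direction in which the jaws open and shut, and the axes are right-handed (so a half turn about z gives the same grasp; the last joint's range is limited). The gripper opens to 85 mm and grips with 20 to 120 N. Pads are 22 mm wide; open, the fingers measure 114 mm over their backs; the gripper's body (76 mm by 85 mm) begins 54 mm behind the grasp point. The pads swing forward as they close: fully open they stand 13 mm farther back than shut.
Start: joints at [1.191, 0.411, -0.013, 1.596, 0.006, 1.134, -0.082], TCP at [0.192, -0.595, 0.231] pointing down, gripper open.
Joint ranges: [-2.95, 2.95], [-0.29, 1.99], [-1.47, 1.44], [0.14, 2.54], [-1.03, 4.17], [0.13, 1.85], [-2.86, 2.86]. Speed limits (rad/s): [2.39, 2.39, 3.01, 3.01, 3.14, 3.14, 3.14].

## Interface

Orientations are given as a rotation vector (axis times angle).
In Python, from workcell import ctrl gives the robot as it stands. Calls block until the motion is done:
- ctrl.goto(position, orientation): joint-space move of the TCP to a pose.
- ctrl.servo_line(position, orientation=None, velocity=0.15): straight line of the TCP; orientation=None keeps the orientation; velocity is the mean speed in m/s.
- ctrl.set_joints(angles): joint-space move.
- ctrl.let_go() and ctrl.gripper_close(): open the fingers fully, or close them until they stop; the grip force is fixed at half the most.
- ctrl.wait(seconds).
- ctrl.ik(position, orientation): joint angles nearest the present ones, or None.
- ctrl.grab_frame(name): name is "scene" or "top" or "wrist"; returns the picture (420x560x3 uint8, red, green, blue); there is no depth.
- ctrl.calibration(name): a dict with "camera_matrix" (3x3 intrinsics, pixels), "R" (3x3) and "t" (3): a world point X has camera coordinates R X + t. Camera axes: x right, y down, z forward; pixel columns grow to the right and rows downward; lengths in m; the calibration is good to about 2 mm. The wrist camera is an equidistant fisheye: a pixel r from the principal point sees the ray r / f radians off the axis. A picture is of the moment at which its call begins: read the wrist's pose just before it. calibration takes no time and is no camera call; for the wrist camera it gives the pose at the moment of the call.
A pose or a line that the arm cannot do raises ctrl.PlanningError and nothing moves.
- ctrl.finish_job(): hands the job in, once; it reports no verdict.
Trained networks look in the newest picture that a camera, given by its name, has taken for a name from the list of things; names that differ only in an ending like _2 or _b are one class to them, and where a whole thing is asked for, a point or a joint stands for the part that bears it (a point fixed in the world has none). Each returns a list of dicts, best first, with "conf" (0 to 1); they miss things now and then, are a little off and sometimes report something else, mostly with a low value. They report only what shows in the picture. A call takes as long as a camera call.
- ctrl.boxes_of(thing, camera): "extent" ([left, top, right, bottom] in pixels, round what is visible of it).
- ctrl.trace(thing, camera): "region" (420x560 bool, what is visible of it) and "extent" ([left, top, right, bottom] in pixels, round what is visible of it).
- ctrl.landmark_of(thing, camera): "uv" ([column, row] in pixels: a listed point, or the origin of a listed thing).
Readings, each from a call of its own:
- ctrl.read_t(): time.
- ctrl.read_joints(): joint angles.
- ctrl.read_dq(): joint speeds.
- ctrl.read_tau(): joint torques, N m.
- ctrl.read_tool_pos(): TCP position.
- ctrl.read_orientation(): TCP orientation.
- ctrl.read_ft_force(): force on the tool from outside, world axes, zero at the start.
- ctrl.read_torque(): the same for the moment, N m.
- ctrl.read_width(): opening from 0.0 (shut) to 1.0 (fully open).
Only numpy, scipy, OpenCV 4.12 (cv2) and the standard library are available. Lean on these libraries where they do the work, as an engineer would, in place of code of your own. Each camera call takes 0.05 s, during which the arm holds its last target.

## Working session

There is one attempt and no reset: what is moved stays moved. The work goes in short steps, each a Python script; the robot and the scene stay as the last script left them, time stands still between calls to the robot, and variables do not carry over. Pictures are saved under pics/ and viewed, and the job is handed in when it is done.

```bash
mkdir -p pics; ls; python3 - <<'E'
from workcell import ctrl
import cv2, numpy as np
print(ctrl.read_t(), ctrl.read_tool_pos(), ctrl.read_orientation(), ctrl.read_ft_force())
ims=[]
for n in ("scene","top"):
    im=ctrl.grab_frame(n); cv2.imwrite(f"pics/{n}0.png",im[:,:,::-1])
    c=ctrl.calibration(n); print(n,c["camera_matrix"],c["R"],c["t"])
    for th in ("dropbox","flap_1_near","tube_rack","drink_bottle","label_roll"):
        print(th,[(np.round(d["uv"],1).tolist(),round(d["conf"],2)) for d in ctrl.landmark_of(th,n)])
print(ctrl.read_t())
E
```

```text
pics
0.0 [ 0.19153048 -0.59440803  0.23044007] [-2.53876015e+00  1.84902266e+00  2.18439472e-03] [0.02178279 0.87046292 0.3482345 ]
scene [[465.67397476   0.         274.86273551]
 [  0.         465.67397476 209.31949755]
 [  0.           0.           1.        ]] [[-0.65156464  0.75859243 -0.00102183]
 [ 0.45089249  0.38619332 -0.80470534]
 [-0.61004875 -0.52477828 -0.59367355]] [ 0.3464886  -0.15590264  1.41630118]
dropbox [([270.0, 247.8], 0.72)]
flap_1_near [([345.2, 216.0], 0.91)]
tube_rack [([396.5, 313.4], 0.87)]
drink_bottle []
label_roll []
top [[505.44630868   0.         278.37976246]
 [  0.         505.44630868 214.57481599]
 [  0.           0.           1.        ]] [[-0.01873461 -0.99975976 -0.01137698]
 [-0.99659756  0.01958642 -0.08006044]
 [ 0.08026405  0.00983837 -0.99672508]] [0.03473041 0.5376824  1.43911101]
dropbox [([287.0, 211.0], 0.65)]
flap_1_near [([226.9, 228.4], 0.8)]
tube_rack [([181.2, 215.8], 0.76)]
drink_bottle [([391.0, 214.8], 0.84)]
label_roll [([272.2, 261.2], 0.93)]
0.6
```

View pics/scene0.png

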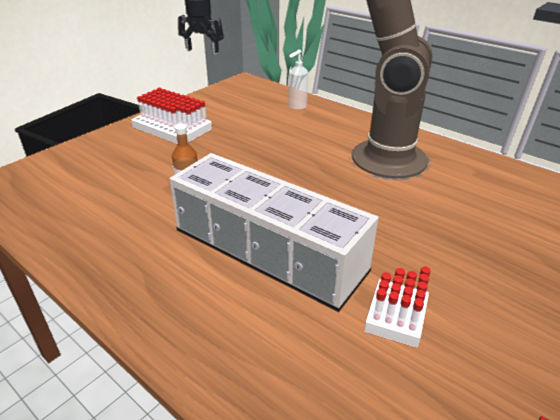

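View pics/top0.png

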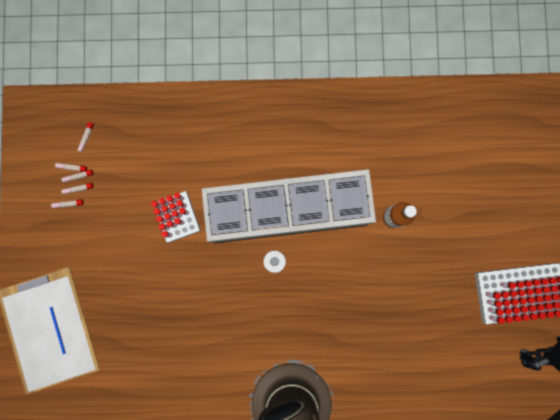

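The top view shows the box (corners about (203,188), (370,171), (375,223), (208,241)), with the rack at (175,216), the bottle at (400,214) and the roll at (274,262). I'll fit the box pose to both views.

```bash
cat > h.py <<'E'
from workcell import ctrl
import cv2, numpy as np
from scipy.optimize import minimize
from scipy.spatial.transform import Rotation as Rn
def proj(c,X):
    X=np.atleast_2d(X); r,_=cv2.Rodrigues(np.array(c["R"]))
    return cv2.projectPoints(X.astype(float),r,np.array(c["t"],float),np.array(c["camera_matrix"]),None)[0][:,0]
def box2w(p,P):
    P=np.atleast_2d(P).astype(float); c,s=np.cos(p[2]),np.sin(p[2])
    return np.c_[p[0]+c*P[:,0]-s*P[:,1],p[1]+s*P[:,0]+c*P[:,1],P[:,2]]
def plane(c,uv,z):
    K=np.array(c["camera_matrix"]);R=np.array(c["R"]);t=np.array(c["t"])
    d=R.T@np.linalg.inv(K)@np.array([*uv,1.]); o=-R.T@t
    return o+d*(z-o[2])/d[2]
E
python3 - <<'E'
from h import *
C={n:ctrl.calibration(n) for n in("scene","top")}
M={};L={}
for n in C:
    im=ctrl.grab_frame(n)
    r=ctrl.trace("dropbox",n); print(n,[(d["conf"],d["extent"],d["region"].sum()) for d in r])
    M[n]=r[0]["region"] if r else None
    L[n]=[np.array(d["uv"]) for d in ctrl.landmark_of("flap_1_near",n) if d["conf"]>.4]
    L[n+"i"]=[(d["uv"],d["conf"]) for d in ctrl.landmark_of("flap_1_near",n)]
    print(L[n+"i"])
P8=np.array([[x,y,z] for x in(-.07,.07) for y in(-.223,.223) for z in(0,.15)])
def mask(c,p):
    h=cv2.convexHull((proj(c,box2w(p,P8))*16).round().astype(np.int32))
    m=np.zeros((420,560),np.uint8); cv2.fillConvexPoly(m,h,255,cv2.LINE_AA,4); return m/255.
def cost(p,ns=("scene","top")):
    return sum(np.abs(mask(C[n],p)-M[n]).sum()/M[n].sum() for n in ns)
a=plane(C["top"],(289,206),.15); p0=[a[0],a[1],.1]; print(p0)
for ns in(("scene","top"),("top",),("scene",)):
    if any(M[n] is None for n in ns): continue
    b=None
    for y in(-.2,-.1,.1,.2):
        r=minimize(cost,[p0[0],p0[1],y],args=(ns,),method="Nelder-Mead",options=dict(initial_simplex=[[p0[0],p0[1],y],[p0[0]+.03,p0[1],y],[p0[0],p0[1]+.03,y],[p0[0],p0[1],y+.1]]))
        if b is None or r.fun<b.fun:b=r
    print(ns,b.x,b.fun)
    if len(ns)==2: p=b.x; np.save("p.npy",p)
Q=np.array([[-.036,y,.15] for y in(.162,.054,-.054,-.162)])
print(box2w(p,Q))
for n in C:
    print(n,proj(C[n],box2w(p,Q)).round(1).tolist())
    im=cv2.resize(ctrl.grab_frame(n)[:,:,::-1],None,fx=3,fy=3,interpolation=cv2.INTER_CUBIC).copy()
    T=np.array([[x,y,.15] for x,y in((-.07,-.223),(-.07,.223),(.07,.223),(.07,-.223))])
    cv2.polylines(im,[(proj(C[n],box2w(p,T))*3+1).round().astype(np.int32)],True,(0,255,0),1)
    for q in proj(C[n],box2w(p,Q)): cv2.circle(im,tuple(int(v*3+1) for v in q),4,(0,0,255),-1)
    h=proj(C[n],box2w(p,[[0,0,.1]]))[0]*3; x=int(np.clip(h[0]-400,0,880));y=int(np.clip(h[1]-300,0,660))
    cv2.imwrite(f"pics/fit_{n}.png",im[y:y+600,x:x+800])
for th,z in(("label_roll",0),("tube_rack",0),("drink_bottle",0)):
    for d in ctrl.landmark_of(th,"top")[:1]: print(th,plane(C["top"],d["uv"],z),d["conf"])
print(ctrl.read_t())
E
```

```text
scene [(0.62, [172.4, 153.6, 379.1, 310.7], np.int64(18596)), (0.39, [170.5, 124.2, 198.3, 175.2], np.int64(751))]
[([343.3, 208.4], 0.67)]
top [(0.69, [200.3, 169.6, 380.1, 244.7], np.int64(9592))]
[([228.8, 225.3], 0.92)]
[np.float64(0.5500669990918384), np.float64(-0.005305889955646025), 0.1]
('scene', 'top') [ 0.55265697 -0.00259419  0.08991522] 0.05064922557220804
('top',) [ 0.55211199 -0.00271515  0.09067197] 0.026135341542788924
('scene',) [ 0.55438978 -0.00226286  0.08755266] 0.020816410022817474
[[ 0.50225575  0.15551879  0.15      ]
 [ 0.51195351  0.04795508  0.15      ]
 [ 0.52165128 -0.05960864  0.15      ]
 [ 0.53134904 -0.16717236  0.15      ]]
scene [[342.8, 214.2], [298.0, 196.5], [257.5, 180.5], [220.8, 166.0]]
top [[228.3, 225.3], [269.1, 220.8], [309.8, 216.3], [350.6, 211.9]]
label_roll [0.40509218 0.04864629 0.        ] 0.58
tube_rack [0.54558236 0.31234341 0.        ] 0.79
drink_bottle [ 0.53148044 -0.31559312  0.        ] 0.89
1.25
```

View pics/fit_top.png

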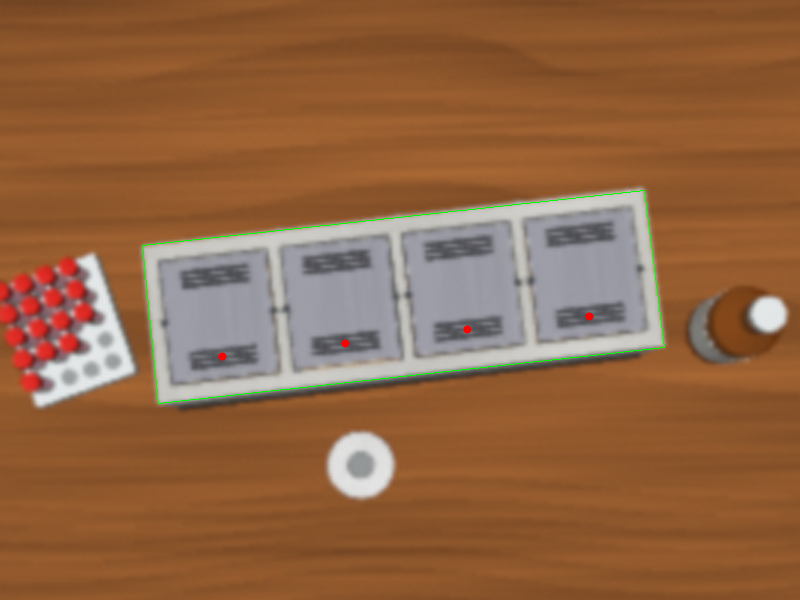

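View pics/fit_scene.png

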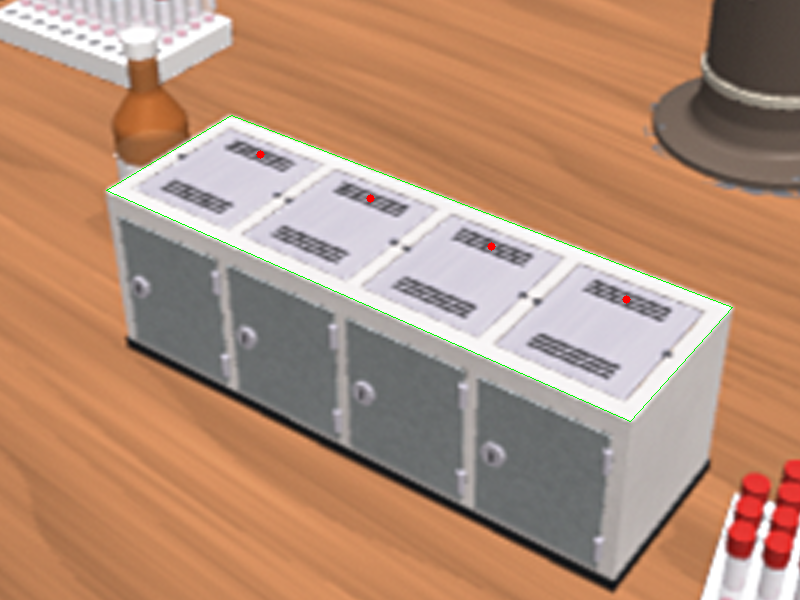

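The fitted outline and flap points sit on the box and the handle grids in both views, so a height of 150 mm holds. Next I'll check reachability for all four flaps, close the fingers and go above flap 4.

```bash
cat >> h.py <<'E'
p=np.load("p.npy")
by=np.array([-np.sin(p[2]),np.cos(p[2]),0]); z=np.array([0,0,-1.])
def ori(s): 
    x=s*by; return Rn.from_matrix(np.c_[x,np.cross(z,x),z]).as_rotvec()
YS=[.162,.054,-.054,-.162]
def near(i,h,bx=-.036): return box2w(p,[[bx,YS[i-1],.15+h]])[0]
E
python3 - <<'E'
from h import *
for s in(-1,1):
  for i in(4,3,2,1):
    for h in(-.05,.05,.2): 
        q=ctrl.ik(near(i,h),ori(s)); print(s,i,h,None if q is None else np.round(q,2).tolist())
E
python3 - <<'E'
from h import *
t=ctrl.read_t()
P=ctrl.read_tool_pos(); P[2]=.36
ctrl.servo_line(P,velocity=.3); print(ctrl.read_t()-t)
ctrl.gripper_close(); print(ctrl.read_t()-t, ctrl.read_width())
ctrl.goto(near(4,.15),ori(-1)); print(ctrl.read_t()-t, ctrl.read_tool_pos(), near(4,.15), ctrl.read_ft_force())
im=ctrl.grab_frame("scene"); cv2.imwrite("pics/s1.png",im[:,:,::-1])
print(ctrl.read_t())
E
```

```text
-1 4 -0.05 [0.43, 0.46, -0.27, 1.88, 0.17, 0.82, -1.41]
-1 4 0.05 [0.45, 0.34, -0.29, 1.79, 0.11, 1.03, -1.37]
-1 4 0.2 [0.48, 0.24, -0.32, 1.57, 0.08, 1.35, -1.33]
-1 3 -0.05 [0.32, 0.43, -0.37, 1.95, 0.21, 0.8, -1.66]
-1 3 0.05 [0.39, 0.31, -0.46, 1.85, 0.16, 1.01, -1.61]
-1 3 0.2 [0.45, 0.2, -0.51, 1.63, 0.1, 1.34, -1.55]
-1 2 -0.05 [0.28, 0.45, -0.59, 1.97, 0.34, 0.82, -1.98]
-1 2 0.05 [0.37, 0.33, -0.69, 1.87, 0.25, 1.03, -1.9]
-1 2 0.2 [0.46, 0.22, -0.77, 1.64, 0.15, 1.34, -1.81]
-1 1 -0.05 [0.14, 0.5, -0.69, 1.93, 0.41, 0.85, -2.24]
-1 1 0.05 [0.31, 0.42, -0.9, 1.83, 0.37, 1.07, -2.21]
-1 1 0.2 [0.44, 0.31, -1.05, 1.61, 0.28, 1.38, -2.13]
1 4 -0.05 [0.73, 0.54, -0.69, 1.86, 0.44, 0.89, 1.5]
1 4 0.05 [0.79, 0.43, -0.74, 1.76, 0.32, 1.08, 1.59]
1 4 0.2 [0.79, 0.3, -0.74, 1.55, 0.2, 1.37, 1.7]
1 3 -0.05 [0.6, 0.52, -0.76, 1.93, 0.46, 0.87, 1.27]
1 3 0.05 [0.69, 0.39, -0.84, 1.83, 0.33, 1.06, 1.38]
1 3 0.2 [0.71, 0.25, -0.84, 1.62, 0.19, 1.36, 1.5]
1 2 -0.05 [0.52, 0.56, -0.93, 1.95, 0.57, 0.91, 0.96]
1 2 0.05 [0.62, 0.45, -1.05, 1.85, 0.43, 1.09, 1.07]
1 2 0.2 [0.64, 0.27, -1.01, 1.64, 0.24, 1.36, 1.25]
1 1 -0.05 [0.42, 0.69, -1.14, 1.92, 0.74, 1.03, 0.62]
1 1 0.05 [0.47, 0.54, -1.17, 1.82, 0.54, 1.15, 0.78]
1 1 0.2 [0.48, 0.34, -1.12, 1.61, 0.31, 1.39, 0.98]
0.575
1.3417 0.002495477004820032
3.325 [ 0.53111908 -0.1684869   0.30003247] [ 0.53134904 -0.16717236  0.3       ] [-1.22540053 -0.83012893  0.66144689]
4.625
```

View pics/s1.png

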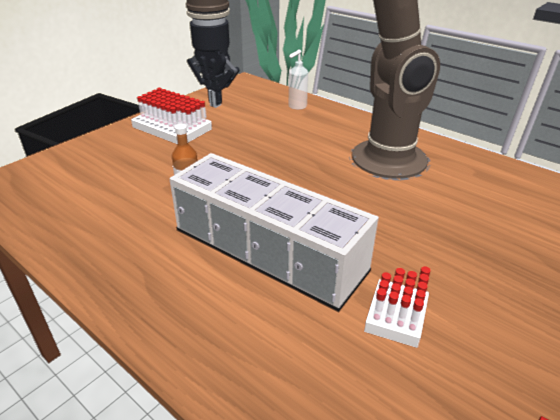

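This picture still shows the gripper at about (215,80), which is the raised start, and not above flap 4. It may be stale, so I'll take another.

```bash
python3 - <<'E'
from h import *
print(ctrl.read_tool_pos(), ctrl.read_joints(), ctrl.read_dq(), ctrl.read_t())
im=ctrl.grab_frame("scene"); im2=ctrl.grab_frame("top"); cv2.imwrite("pics/s2.png",cv2.resize(np.vstack([im,im2]),None,fx=.7,fy=.7)[:,:,::-1])
print(ctrl.read_t())
E
```

```text
[ 0.53112108 -0.16844749  0.30006258] [ 0.52256568  0.27052831 -0.37738067  1.64826501  0.10467185  1.24260558
 -1.35884036] [ 0.00073518  0.00151942 -0.00282592  0.00100054 -0.00285245 -0.00197458
 -0.00088733] 4.625
4.725
```

View pics/s2.png

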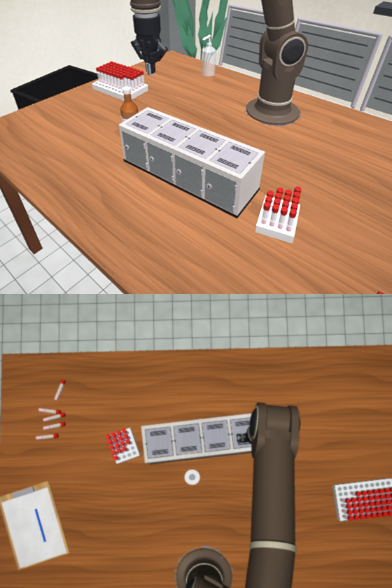

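The two views agree: the gripper is over flap 4. I misread the first picture because of the perspective. Now I'll probe flap 4 gently.

```bash
cat >> h.py <<'E'
def fz(n=6):
    return np.mean([ctrl.read_ft_force()[2] for _ in range(n)])
def probe(i,h0=.008,hend=-.007,step=.001,lim=7.):
    ctrl.servo_line(near(i,h0),ori(-1),velocity=.15)
    b=fz(); log=[]; h=h0; res="free"
    while h>hend:
        h-=step
        ctrl.servo_line(near(i,h),velocity=.02)
        f=fz()-b; log.append((round(h*1e3,1),round((ctrl.read_tool_pos()[2]-.15)*1e3,1),round(f,1)))
        if f>lim: res="stopped"; break
    print(i,res,"base",round(b,2),log,"t",ctrl.read_t()); return res
E
python3 - <<'E'
from h import *
t=ctrl.read_t(); f=[ctrl.read_ft_force()[2] for _ in range(6)]; print(f,ctrl.read_t()-t)
if probe(4)=="stopped": ctrl.servo_line(near(4,.03),velocity=.15)
print(ctrl.read_t())
E
```

```text
[np.float64(0.549186750431078), np.float64(0.549186750431078), np.float64(0.549186750431078), np.float64(0.549186750431078), np.float64(0.549186750431078), np.float64(0.549186750431078)] 0.0
4 stopped base 0.15 [(7.0, np.float64(7.6), np.float64(-0.4)), (6.0, np.float64(6.0), np.float64(-0.8)), (5.0, np.float64(4.9), np.float64(-0.0)), (4.0, np.float64(3.9), np.float64(0.3)), (3.0, np.float64(2.9), np.float64(0.5)), (2.0, np.float64(1.9), np.float64(-0.5)), (1.0, np.float64(0.9), np.float64(0.2)), (0.0, np.float64(-0.0), np.float64(-0.5)), (-1.0, np.float64(-1.0), np.float64(0.2)), (-2.0, np.float64(-1.5), np.float64(4.6)), (-3.0, np.float64(-1.7), np.float64(13.8))] t 8.575
8.9417
```

Flap 4 gave about 1.7 mm and then stopped hard at 14 N, so its bay is full. Next is flap 3, then 2 and 1 as needed.

```bash
python3 - <<'E'
from h import *
for i in(3,2,1):
    ctrl.goto(near(i,.03),ori(-1))
    r=probe(i,h0=.004)
    if r=="free": break
    ctrl.servo_line(near(i,.03),velocity=.15)
print(i,r,ctrl.read_t(),ctrl.read_tool_pos())
E
```

```text
3 stopped base 0.46 [(3.0, np.float64(3.6), np.float64(0.1)), (2.0, np.float64(2.2), np.float64(-1.0)), (1.0, np.float64(0.9), np.float64(-0.0)), (0.0, np.float64(-0.0), np.float64(-0.7)), (-1.0, np.float64(-1.0), np.float64(0.3)), (-2.0, np.float64(-1.5), np.float64(5.9)), (-3.0, np.float64(-1.7), np.float64(14.6))] t 11.525
2 free base 0.34 [(3.0, np.float64(3.6), np.float64(-0.5)), (2.0, np.float64(2.2), np.float64(-0.1)), (1.0, np.float64(0.9), np.float64(-0.6)), (0.0, np.float64(-0.0), np.float64(-0.1)), (-1.0, np.float64(-1.0), np.float64(0.9)), (-2.0, np.float64(-2.1), np.float64(-0.0)), (-3.0, np.float64(-3.1), np.float64(0.5)), (-4.0, np.float64(-4.1), np.float64(0.1)), (-5.0, np.float64(-5.0), np.float64(1.4)), (-6.0, np.float64(-6.0), np.float64(1.1)), (-7.0, np.float64(-7.0), np.float64(0.1))] t 15.475
2 free 15.475 [0.51207136 0.04795691 0.14300074]
```

Flap 2 yields freely: it is 7 mm down at about 1 N. I'll push it open in steps while watching the force.

```bash
python3 - <<'E'
from h import *
b=.34
for h in(-.015,-.023,-.030,-.036,-.040,-.043,-.045,-.047):
    ctrl.servo_line(near(2,h),velocity=.06)
    f=ctrl.read_ft_force(); print(h,np.round(f,1),np.round(ctrl.read_tool_pos(),4))
    if f[2]-b>8 or np.hypot(f[0],f[1])>12: break
im=ctrl.grab_frame("scene"); cv2.imwrite("pics/s3.png",im[:,:,::-1])
ctrl.servo_line(near(2,.10),velocity=.12)
im2=ctrl.grab_frame("scene"); cv2.imwrite("pics/s4.png",im2[:,:,::-1])
print(ctrl.read_t(),ctrl.read_ft_force())
E
```

```text
-0.015 [-0.4 -0.6  0.1] [0.5112 0.0478 0.1344]
-0.023 [-0.1  0.  -0.1] [0.5114 0.0479 0.1265]
-0.03 [-0.  -0.3 -0.5] [0.5115 0.0479 0.1195]
-0.036 [ 0.5 -0.   0.5] [0.5116 0.0479 0.1135]
-0.04 [-0.8 -0.1 -0.5] [0.5118 0.0479 0.1097]
-0.043 [-0.6 -0.3  0.3] [0.5118 0.048  0.1068]
-0.045 [ 0.3 -0.2 -0.1] [0.5119 0.0479 0.1049]
-0.047 [-0.5  0.5  0.8] [0.5119 0.0479 0.1029]
19.0333 [-0.23578     0.52366475  0.27049561]
```

View pics/s4.png

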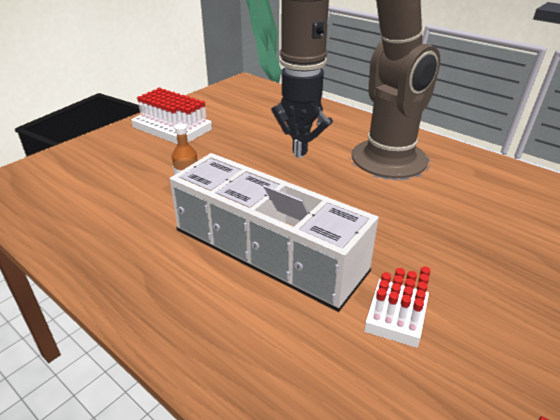

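Flap 2 stands open at about (287,203), with its far edge up. I'll clear the arm and measure the angle against a model overlay.

```bash
python3 - <<'E'
from h import *
P=near(2,.10); ctrl.goto(near(4,.12,-.12),ori(-1))
S=ctrl.grab_frame("scene"); T=ctrl.grab_frame("top"); out=[]
for n,im in(("scene",S),("top",T)):
    c=ctrl.calibration(n); o=proj(c,box2w(p,[[0,.054,.15]]))[0]; k=8
    x0,y0=int(o[0]-25),int(o[1]-37)
    r=cv2.resize(im[y0:y0+75,x0:x0+50,::-1],None,fx=k,fy=k,interpolation=cv2.INTER_CUBIC)
    for a,col in((.9,(0,0,255)),(1.0,(0,255,0)),(1.1,(255,0,0))):
        e=[[.054*np.cos(a)-.002*np.sin(a),.054+s*.047,.148+.054*np.sin(a)+.002*np.cos(a)] for s in(-1,1)]
        q=((proj(c,box2w(p,e))-[x0,y0]+.5)*k).round().astype(int)
        cv2.line(r,tuple(map(int,q[0])),tuple(map(int,q[1])),col,1)
    out.append(r)
cv2.imwrite("pics/ang.png",np.hstack(out))
cv2.imwrite("pics/full.png",cv2.resize(np.vstack([S,T]),None,fx=.7,fy=.7)[:,:,::-1])
print(ctrl.read_t(),ctrl.read_tool_pos())
for th in("label_roll","tube_rack","drink_bottle"):
    for d in ctrl.landmark_of(th,"top")[:1]: print(th,plane(ctrl.calibration("top"),d["uv"],0),d["conf"])
E
```

```text
20.0583 [ 0.44846633 -0.17285351  0.26982438]
label_roll [0.40033967 0.04261306 0.        ] 0.66
tube_rack [0.54246539 0.31883431 0.        ] 0.73
drink_bottle [ 0.53103706 -0.30827759  0.        ] 0.45
```

View pics/ang.png

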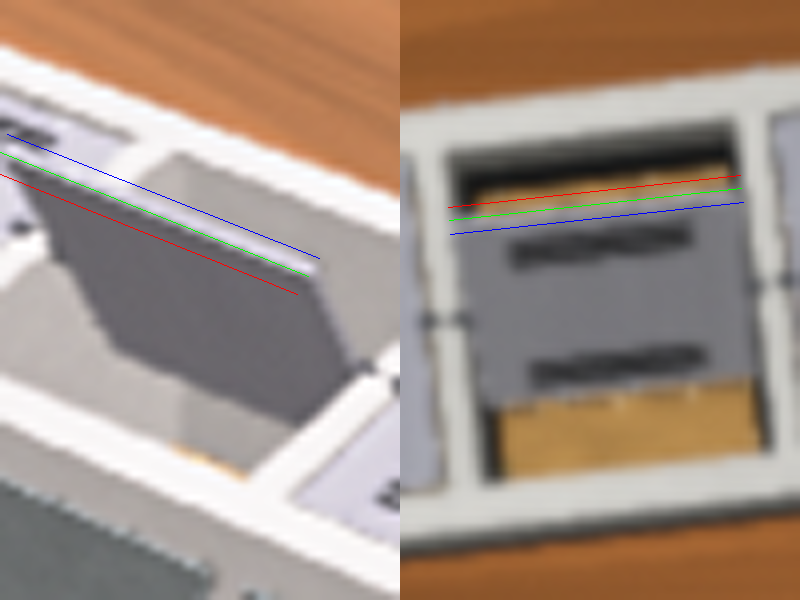

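View pics/full.png

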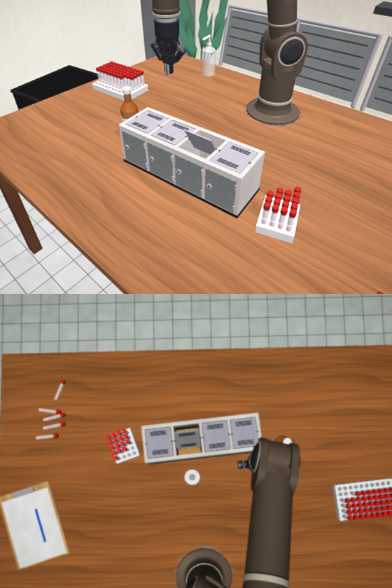

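The top edge sits on the 1.0 rad line in the scene view. The top view puts it between about 0.9 and 1.0 rad, with the packed bay floor visible below. The flap has not moved since I withdrew. Before handing in, I'll compare pixels to check that the loose things did not move.

```bash
python3 - <<'E'
from h import *
a=cv2.imread("pics/scene0.png").astype(int); s=ctrl.grab_frame("scene")[:,:,::-1].astype(int)
a2=cv2.imread("pics/top0.png").astype(int); t=ctrl.grab_frame("top")[:,:,::-1].astype(int)
for n,A,B,(x0,y0,x1,y1) in(("rack s",a,s,(362,260,435,345)),("bottle s",a,s,(168,122,198,160)),("rack t",a2,t,(148,188,202,245)),("roll t",a2,t,(260,248,288,275)),("bottle t",a2,t,(383,200,418,228))):
    d=np.abs(A-B)[y0:y1,x0:x1]; print(n,d.mean().round(2),(d.max(2)>40).mean().round(3))
print(ctrl.read_ft_force(),ctrl.read_t())
ctrl.finish_job()
E
```

```text
rack s 1.24 0.0
bottle s 1.29 0.0
rack t 4.79 0.0
roll t 5.51 0.0
bottle t 23.39 0.417
[-0.33863329  0.48691584 -0.60798797] 20.3083
the job is handed in; nothing more can be done
```

I found the bay with room, bay 2, pushed its flap open to about 1.0 rad, and handed the job in at about 20 s of robot time.

- **Search:** I pressed flaps 4, 3 and 2 in turn with closed fingertips, in 1 mm steps. Flaps 4 and 3 each stopped hard after about 1.7 mm at roughly 14 N, and I backed off at once. Flap 2 yielded at about 1 N. I did not press flap 1, because the open flap was already found.
- **Opening:** I pushed flap 2 to 47 mm depth with no force peak, then withdrew straight up. It was still standing open afterwards with the robot clear.
- **Angle:** The scene view puts it at about 1.0 rad, and the top view slightly less, between 0.9 and 1.0. I did not push it all the way to the 1.1 rad stop.
- **Loose things:** The pixel comparison with the first pictures shows the rack, the roll and, in the scene view, the bottle unmoved. The top-view check of the bottle differed, because the arm covers it there. The networks' position estimates shifted by up to about 8 mm between pictures, which I put down to their scatter because the pixels did not change.

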